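# Release the mirror flap of a meter viewer and hold it at the pointer

### The arm

A 7-joint arm with a two-finger parallel gripper is mounted at the origin on the work surface. World frame = base frame: x ahead of the robot, y to its left, z up, the work surface at z = 0. Lengths are in m, angles in degrees, forces in N, time in s.
With the tool pointing down it reaches from about 0.425 to 0.875 m from the base axis. Payload 4.7 kg.
Tool frame: the origin (TCP) lies midway between the tips of the shut fingers; the grasp point (between the pads) lies 19 mm behind it; z points along the fingers, y is the line along which they close (so a half turn about z gives the same grasp; the last joint's range is limited). The gripper opens to 87 mm and grips with 3 to 60 N. Pads are 19 mm wide; open, the fingers measure 117 mm over their backs; the gripper's body (75 mm by 190 mm) begins 51 mm behind the grasp point.
Start: joints at [70.136, 18.392, -4.016, 83.108, 1.295, 78.541, -3.26], TCP at [0.229, -0.608, 0.223] pointing down, gripper open.
Joint ranges: [-163.93, 163.93], [-17.29, 119.83], [-79.2, 71.16], [3.27, 140.29], [-89.18, 269.18], [5.43, 117.66], [-154.24, 154.24]. Speed limits (degrees/s): [147.25, 147.25, 180, 180, 180, 180, 180].

### API

Orientations are given as [roll, pitch, yaw] about the fixed x, y, z axes, in that order (R = Rz(yaw) Ry(pitch) Rx(roll)).
In Python, from cell import env gives the robot as it stands. The module is installed in compiled form; this text tells all that it offers.
- The arm moves only by the tool send_rows, never from a script. Its argument "series" is a list of rows, each an object with "travel": the shift along the tool's x, y, z in cm, a list of three; "dr": the turn, a rotation vector about the tool's x, y, z in degrees, a list of three; "claw": the finger opening in cm, from 0 to 8.7. In form: [{"travel": [tx, ty, tz], "dr": [wx, wy, wz], "claw": claw}, ...]. A call has 1 to 12 rows; each row is the pose to reach, as a shift and turn from the pose commanded when the call began, along the tool's axes at that moment; what a row does not reach only later rows make up. A row lasts 1/12 s, in which the tool goes at most 41.7 mm and 7.16 degrees, less where a joint would pass 70% of its speed; a pose out of reach is approached as far as the arm can. A call with a gripper value outside its range is refused whole. The fingers move at their own pace and stop on an object; "grip_force" is the grip in N (left out, the last holds). Time passes only in rows, so rows that repeat a pose let the fingers close. It gives the time, the measured TCP pose, the force and the opening at its end, in the units of the state.
- env.get_obs(): the state, without advancing time (a new reading comes with each control period).
- env.read_camera(name): name is "scene" or "top" or "wrist"; returns the picture (400x640x3 uint8, blue, green, red); there is no depth.
- env.calibration(name): a dict with "fx", "fy", "cx", "cy" (pixels), "cam_to_world" (4x4, takes a point from camera to world coordinates). Camera axes: x right, y down, z forward; pixel columns grow to the right and rows downward; lengths in m; the calibration is good to about 2 mm. A picture is of the moment at which its call begins: read the wrist's pose just before it. calibration takes no time and is no camera call; for the wrist camera it gives the pose at the moment of the call.
- env.sign_off(): hands the job in, once; it reports no verdict.
The state is a dict: "time_s": time; "qpos": joint angles; "joint_velocities": joint speeds; "effort": joint torques, N m; "tool_pos": TCP position; "tool_rot": TCP orientation; "force": force on the tool from outside, world axes, zero at the start; "wrist_torque": the same for the moment, N m; "grip_width": finger opening in m.
Only numpy, scipy, OpenCV 4.12 (cv2) and the standard library are available. Lean on these libraries where they do the work, as an engineer would, in place of code of your own. Each camera call takes 0.05 s, during which the arm holds its last target. There are 200 camera calls.

### The job

Free the mirror flap of the grey meter viewer box: push the ridged black fastener knob beside it fully down and, keeping it pressed, turn it a quarter turn anticlockwise (seen from above), so that its steel tongue comes off the flap. Then swing the flap up by its bar until it lies in line with the dark pointer on the arc beside it, and finish while still holding it steady there with the gripper, since it falls shut by itself. Leave the pointer where it is set and do not disturb the loose things on the cart.

Things in the scene. Friction and masses are not known exactly. Their poses are not given: they have to be found in the camera images.
- viewer: Grey open-topped box fixed to the cart; origin on the cart surface. In its frame (x away from the robot at yaw 0, y left, mm): walls x -56 to 103, y -100 to 100, 98 high; fastener housing x -56 to -4, y -156 to -100, 101 high; hinge line of flap and pointer parallel to y at x 90, z 100; arc of 6 mm rod, radius 130 about the hinge line, up to 224 high, at y 118. Meter inside: not handled
- flap (a joint): Angle of the mirror flap, rad: 0 shut and level, growing as its near edge swings up about the hinge line; stop at 1.3. Aluminium plate 150 mm long from the hinge, 180 wide, 5 thick, 0.3 to 0.6 kg. Two 8 mm wide arms, 60 mm either side of the middle, carry the bar 65 mm in front of the plate. Falls shut when let go. The fastener's tongue blocks it at about 0.1 until the fastener is turned
- flap_bar (a point): Middle of the round steel bar at the flap's near edge: 10 mm thick, parallel to the hinge line (viewer y), 112 mm free between the arms, 170 overall, 215 mm from the hinge line, 102 mm high when shut. Site x runs along the plate towards the hinge. A finger fits the 60 mm gap between bar and plate; the bar can turn between gripping fingers as the flap swings
- pointer (a joint): Angle of the pointer about the same hinge line, rad, same zero and direction as the flap; set anywhere from 0.5 to 0.95. The flap is in line with it when both angles are equal. It stays put by stiff friction and is to be left alone
- pointer_tip (a point): Tip of the dark steel pointer, a 6 mm bar with a diamond end, at viewer y 105 mm, 205 mm from the hinge line. The point turns with the pointer: x along it towards the hinge
- knob_grip (a point): On the axis of the ridged black knob at grip height, 142 mm above the cart when up (viewer x -30, y -130). Knob 38 to 42 mm across, from 16 mm below to 14 above this point. A steel tongue, 14 mm wide, 4 thick, 22 to 26 mm below it, reaches 56 mm from the axis over the flap's edge (viewer +y) before turning. Air all round; the flap's top is 37 mm below this point, 27 when pressed
- knob (a joint): Turn of the knob and tongue, rad: near 0 at the start with the tongue over the flap, growing anticlockwise from above to a stop at 1.57. An inner catch blocks it at 0.1 to 0.2 unless the knob is pressed; beyond about 1.2 the catch is passed and the knob springs up and cannot go back. Light friction, 0.03 N m
- press (a joint): How far the knob is pressed down, m: 0 up, 0.010 fully down. It must be at least 0.007 down to turn past the catch. Spring: about 3 N at the top, 10 N fully down
- plug: Bystander: yellow plastic test plug, 42 mm across, 46 mm tall, standing low in front of the viewer, origin under its middle
- dial: Bystander: aluminium dial indicator lying flat, 58 mm across, 19 mm tall, stem 65 mm along its x, origin under the dial's middle
- flask: Bystander: glass flask, 76 mm across, 153 mm tall, to the right of the viewer, origin under its middle
- meter: Bystander: worn bronze flow meter, 90 mm body, 72 mm tall, 190 mm long along its y, left of the viewer, origin under its middle
- wrench: Bystander: steel wrench lying flat, right of the viewer
- coupling: Bystander: brass ring 52 mm across, 22 mm tall, lying left of the viewer, origin under its middle

How it is judged (in metres and radians):
On the way, in this order (a step that is already met when the one before it is completed fails the run):
1. the fastener is turned past its catch, the flap still down (value of joint knob above 1.2 rad and value of joint flap below 0.15 rad), for 0.1 s.
2. the gripper holds the flap in line with the pointer (angle between the x axis of flap_bar and the x axis of pointer_tip, either way round below 0.07 rad and contact force between the fingers and flap above 0.5 N), for 0.3 s.
At the end, for the whole second after the job is handed in: The fastener is turned at least 1.2 rad and the fingers hold the flap still (under 0.08 rad/s) within 0.07 rad (4 degrees) of the pointer, through the last second (all of step 2 and velocity of joint flap between -0.08 and 0.08 rad/s and value of joint knob above 1.2 rad); the arm keeps its last pose, push and grip.
It fails at once if the pointer was shifted (distance of pointer_tip from where it was at the start of the episode above 0.01 m).
It fails at once if a loose thing was disturbed (moved over 20 mm) (distance of any of plug, dial, flask, meter, wrench, coupling from where it was at the start of the episode above 0.02 m).
It fails at once if the flask was tipped (angle between flask's own z axis and vertical above 0.3 rad).
It also fails if it takes over 54 s, if anything falls off the work surface, if the arm or the gripper's body presses on something with over 40 N, if the wrist force passes 120 N, or if a joint passes its speed limit or range.

## Working session

There is one attempt and no reset: what is moved stays moved. The work goes in short steps, Python scripts to look and compute and a tool call to move; the robot and the scene stay as the last step left them, time stands still between calls to the robot, and variables do not carry over. Pictures are saved under pics/ and viewed, on a budget of 10 in all, crops included, one or two more only if the job needs it, and the job is handed in when it is done.

Besides the shell and the picture viewer there is one more tool, called after "Request:" by a JSON object that holds its "api" and its "payload". send_rows: Moves the arm, as the interface text tells. Its arguments: {"type":"object","properties":{"series":{"type":"array"},"grip_force":{"type":"number"}},"required":["series"]}

```bash
mkdir -p pics; cat > h.py <<'E'
import numpy as np, cv2
from cell import env
from scipy.spatial.transform import Rotation as R
def snap(n,f):
    c=env.calibration(n); im=env.read_camera(n); cv2.imwrite('pics/'+f+'.png',im); np.save('pics/'+f+'.npy',c,allow_pickle=True); return im,c
def load(f): return cv2.imread('pics/'+f+'.png'),np.load('pics/'+f+'.npy',allow_pickle=True).item()
def ray(c,p):
    T=np.array(c['cam_to_world']); d=T[:3,:3]@np.array([(p[0]-c['cx'])/c['fx'],(p[1]-c['cy'])/c['fy'],1]); return T[:3,3],d/np.linalg.norm(d)
def onz(c,p,z):
    o,d=ray(c,p); return o+d*(z-o[2])/d[2]
def proj(c,P):
    T=np.linalg.inv(np.array(c['cam_to_world'])); q=T[:3,:3]@np.array(P)+T[:3,3]; return q[0]/q[2]*c['fx']+c['cx'],q[1]/q[2]*c['fy']+c['cy']
def tri(*cps):
    A=np.zeros((3,3));b=np.zeros(3)
    for c,p in cps:
        o,d=ray(c,p);M=np.eye(3)-np.outer(d,d);A+=M;b+=M@o
    return np.linalg.solve(A,b)
E
python3 - <<'E'
from h import *
o=env.get_obs();print(o)
ims=[snap(n,n+'0') for n in('scene','top','wrist')]
for _,c in ims: print(np.round(c['cam_to_world'],3).tolist(),c['fx'])
E
```

```text
{'time_s': 0.0, 'qpos': array([70.13398641, 18.4415024 , -4.0145233 , 83.17340691,  1.29519874,
       78.54045511, -3.25954412]), 'joint_velocities': array([ 0.11959285, -0.03310849,  0.07920442, -0.06791935, -0.01366267,
       -0.05776893,  0.00646364]), 'effort': array([-5.16740620e-04, -4.91288245e+01, -4.03890945e-01, -3.12530172e+01,
       -6.39386172e-02,  4.36903350e-02,  1.60134718e-04]), 'tool_pos': array([ 0.2292316 , -0.6076593 ,  0.22144678]), 'tool_rot': array([-1.79889883e+02,  6.14405896e-03,  2.06752750e+01]), 'force': array([-0.56104379,  0.77232085,  0.00533019]), 'wrist_torque': array([-0.01349185,  0.01349946, -0.03560156]), 'grip_width': 0.08703419856294754}
[[-0.723, 0.592, -0.357, 0.907], [0.691, 0.628, -0.359, 0.276], [0.012, -0.506, -0.863, 0.886], [0.0, 0.0, 0.0, 1.0]] 366.30461955964125
[[0.017, -0.997, 0.077, 0.482], [-1.0, -0.017, 0.001, -0.044], [0.001, -0.077, -0.997, 1.375], [0.0, 0.0, 0.0, 1.0]] 499.4597891459292
[[0.352, -0.901, -0.254, 0.297], [-0.936, -0.34, -0.092, -0.582], [-0.003, 0.27, -0.963, 0.383], [0.0, 0.0, 0.0, 1.0]] 328.5644402756358
```

View pics/top0.png

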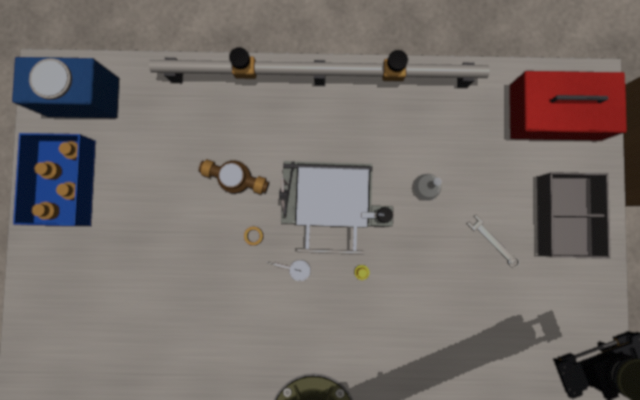

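View pics/scene0.png

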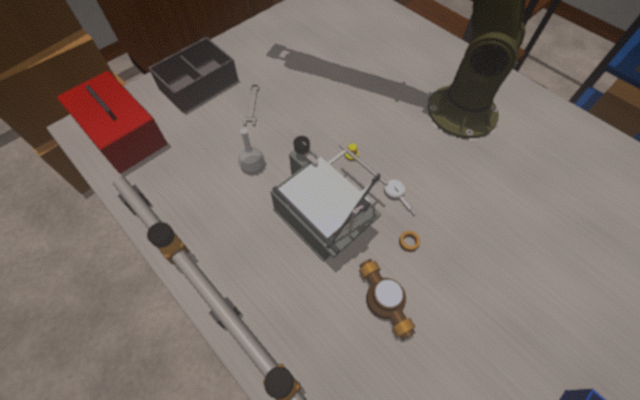

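Top view: knob at about (384,215), bar from (297,250) to (362,252), plate corners (297,166)…(370,168). In the scene view the knob is at (302,144), and the pointer is the dark bar at about (378,178).

```bash
python3 - <<'E'
from h import *
t,ct=load('top0'); s,cs=load('scene0')
print('knob tri',tri((ct,(384,215)),(cs,(302,144))),onz(ct,(384,215),.15),onz(cs,(302,144),.15))
for n,p,z in [('barL',(297,250),.102),('barR',(362,252),.102),('pl',(297,166),.1),('pr',(370,168),.1),('nr',(368,227),.1),('nl',(296,225),.1),('flask',(428,186),.08),('plug',(362,272),.046),('dial',(300,270),.019)]: print(n,onz(ct,p,z))
a=cv2.resize(t[150:290,260:460],None,fx=4,fy=4,interpolation=2)
b=cv2.resize(s[120:270,250:430],None,fx=4,fy=3.73,interpolation=2)
cv2.imwrite('pics/c1.png',b)
E
```

```text
knob tri [ 0.53717207 -0.1704142   0.14248565] [ 0.53749544 -0.1703732   0.15      ] [ 0.54030302 -0.16512401  0.15      ]
barL [0.44724044 0.04445318 0.102     ]
barR [ 0.44493494 -0.12038649  0.102     ]
pl [0.66215675 0.04934552 0.1       ]
pr [ 0.66011335 -0.13849541  0.1       ]
nr [ 0.50850369 -0.13503431  0.1       ]
nl [0.51053882 0.04854225 0.1       ]
flask [ 0.61818534 -0.29158751  0.08      ]
plug [ 0.39084297 -0.12439247  0.046     ]
dial [0.3915696  0.04094177 0.019     ]
```

View pics/c1.png

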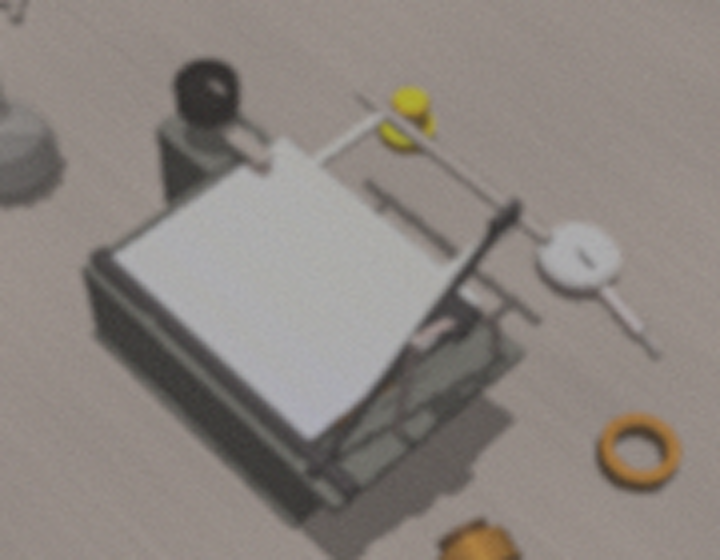

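Crop of the scene view: tongue over the flap edge, pointer tip at about crop (510,213), i.e. scene (377.5,177), and the flap is shut. Viewer yaw is near -0.7°. Next I hover near the knob.

Request:
{"api": "send_rows", "payload": {"series": [{"travel": [4, -2.8, -1.5], "dr": [0, 0, -5], "claw": 8.7}, {"travel": [8, -5.6, -3], "dr": [0, 0, -11], "claw": 8.7}, {"travel": [11.5, -8, -3], "dr": [0, 0, -17], "claw": 8.7}, {"travel": [15, -10.5, -3], "dr": [0, 0, -23], "claw": 8.7}, {"travel": [18.5, -13, -3], "dr": [0, 0, -29], "claw": 8.7}, {"travel": [22, -15.3, -3], "dr": [0, 0, -35], "claw": 8.7}, {"travel": [25.5, -17.6, -3], "dr": [0, 0, -40], "claw": 8.7}, {"travel": [29, -20, -3], "dr": [0, 0, -45], "claw": 8.7}, {"travel": [32.5, -22.5, -3], "dr": [0, 0, -49], "claw": 8.7}, {"travel": [36, -25, -3], "dr": [0, 0, -49], "claw": 8.7}, {"travel": [39, -27, -3], "dr": [0, 0, -49], "claw": 8.7}, {"travel": [42, -28.8, -3], "dr": [0, 0, -49], "claw": 8.7}]}}

```text
time_s: 1.15
tool_pos: [0.5132, -0.199, 0.2526]
tool_rot: [180.0, 0.0, 69.7]
force: [0.4, -0.4, 0.7]
grip_width: 0.0871
```

Request:
{"api": "send_rows", "payload": {"series": [{"travel": [0, 0, 0], "dr": [0, 0, 0], "claw": 8.7}, {"travel": [0, 0, 0], "dr": [0, 0, 0], "claw": 8.7}, {"travel": [0, 0, 0], "dr": [0, 0, 0], "claw": 8.7}]}}

```text
time_s: 1.4
tool_pos: [0.5124, -0.2013, 0.2522]
tool_rot: [-180.0, 0.0, 69.7]
force: [0.5, -1.4, -0.5]
grip_width: 0.0872
```

```bash
python3 - <<'E'
from h import *
o=env.get_obs();print(o['time_s'],o['tool_pos'],o['tool_rot'],o['qpos'],o['force'])
im,c=snap('wrist','w1')
print(proj(c,(.54,-.172,.142)),np.round(c['cam_to_world'],3).tolist())
E
```

```text
1.4 [ 0.51237532 -0.20130929  0.25216067] [-1.79952399e+02  4.46862071e-02  6.96917078e+01] [ 44.67889836   7.1642589  -28.31364526  94.05233834   3.48886065
  79.7023431   -4.38337588] [ 0.47557396 -1.40392019 -0.53868489]
(np.float64(344.27939704517627), np.float64(150.334395897532)) [[0.938, -0.335, -0.096, 0.537], [-0.348, -0.903, -0.252, -0.133], [-0.002, 0.27, -0.963, 0.414], [0.0, 0.0, 0.0, 1.0]]
```

View pics/w1.png

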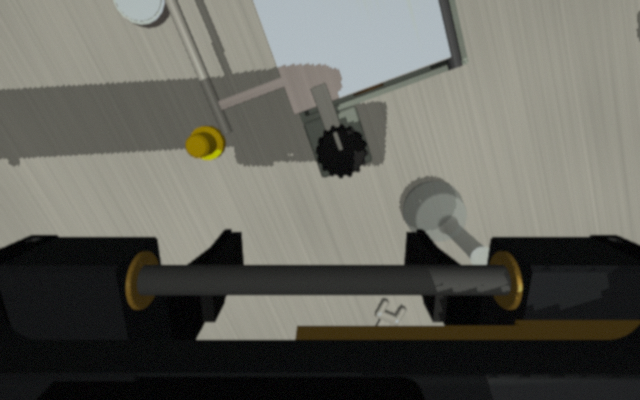

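Wrist view: the knob is at about (342,150), with the tongue running up-left to (322,90) over the plate. The flask neck is at (470,240) and the bar at (200,70).

```bash
python3 - <<'E'
from h import *
w,cw=load('w1');t,ct=load('top0');s,cs=load('scene0')
def blob(im,box,th=60):
    x0,y0,x1,y1=box; m=(im[y0:y1,x0:x1].max(2)<th).astype(np.uint8); m=cv2.morphologyEx(m,cv2.MORPH_CLOSE,np.ones((5,5)))
    cs_=cv2.findContours(m,0,2)[0]; k=max(cs_,key=cv2.contourArea); (a,b),r=cv2.minEnclosingCircle(k); M=cv2.moments(k)
    return (a+x0,b+y0),(M['m10']/M['m00']+x0,M['m01']/M['m00']+y0),r
pw=blob(w,(305,110,385,190),45);pt=blob(t,(370,200,405,230));ps=blob(s,(285,130,320,160))
print(pw,pt,ps)
pw,pt,ps=pw[0],pt[1],ps[1]
print('w@.152',onz(cw,pw,.152),'top',onz(ct,pt,.15),'scene',onz(cs,ps,.145))
print('tri',tri((cw,pw),(ct,pt)),tri((cw,pw),(cs,ps)),tri((cw,pw),(ct,pt),(cs,ps)))
# pointer angle from scene, hinge estimate
V=np.array([.571,-.044]);yaw=np.radians(-.7);Rz=np.array([[np.cos(yaw),-np.sin(yaw)],[np.sin(yaw),np.cos(yaw)]])
o,d=ray(cs,(377.5,177));n=Rz@[0,1];P0=V+Rz@[0.09,.105]
k=((P0-o[:2])@n)/(d[:2]@n);P=o+k*d
v=np.array([-(P[:2]-P0)@(Rz@[1,0]),P[2]-.1]);print('ptr',P,np.hypot(*v),np.arctan2(v[1],v[0]))
E
```

```text
((340.8289909362793, 150.17237854003906), (340.94095843261846, 150.31621216132731), 26.173038482666016) ((383.5, 215.0), (383.6583564173592, 214.79686057248384), 8.500100135803223) ((301.0, 145.0), (301.2705314009662, 144.8966183574879), 8.24631118774414)
w@.152 [ 0.53735768 -0.16947129  0.152     ] top [ 0.53798003 -0.16953081  0.15      ] scene [ 0.54107776 -0.16726861  0.145     ]
tri [ 0.5374211  -0.16836554  0.1604693 ] [ 0.53743669 -0.17154999  0.13772698] [ 0.53796398 -0.17099192  0.13884013]
ptr [0.52787567 0.06153473 0.23973818] 0.19388894918857746 0.8048295242022429
```

Request:
{"api": "send_rows", "payload": {"series": [{"travel": [1.9, 0.6, 2], "dr": [0, 0, 0], "claw": 8.7}, {"travel": [3.9, 1.3, 4], "dr": [0, 0, 0], "claw": 8.7}, {"travel": [3.9, 1.3, 6], "dr": [0, 0, 0], "claw": 8.7}, {"travel": [3.9, 1.3, 7.2], "dr": [0, 0, 0], "claw": 8.7}, {"travel": [3.9, 1.3, 7.2], "dr": [0, 0, 0], "claw": 8.7}, {"travel": [3.9, 1.3, 7.2], "dr": [0, 0, 0], "claw": 8.7}]}}

```text
time_s: 1.95
tool_pos: [0.5374, -0.1709, 0.1802]
tool_rot: [-179.9, 0.0, 69.5]
force: [-0.3, 0.1, 0.6]
grip_width: 0.087
```

Request:
{"api": "send_rows", "payload": {"series": [{"travel": [0.1, 0, 2], "dr": [0, 0, 0], "claw": 8.7}, {"travel": [0.1, 0, 4], "dr": [0, 0, 0], "claw": 8.7}, {"travel": [0.1, 0, 5.4], "dr": [0, 0, 0], "claw": 8.7}, {"travel": [0.1, 0, 5.4], "dr": [0, 0, 0], "claw": 6}, {"travel": [0.1, 0, 5.4], "dr": [0, 0, 0], "claw": 3}, {"travel": [0.1, 0, 5.4], "dr": [0, 0, 0], "claw": 2}, {"travel": [0.1, 0, 5.4], "dr": [0, 0, 0], "claw": 2}, {"travel": [0.1, 0, 5.4], "dr": [0, 0, 0], "claw": 2}, {"travel": [0.1, 0, 5.4], "dr": [0, 0, 0], "claw": 2}, {"travel": [0.1, 0, 5.4], "dr": [0, 0, 0], "claw": 2}], "grip_force": 45}}

```text
time_s: 2.78
tool_pos: [0.5392, -0.1681, 0.1271]
tool_rot: [179.9, 0.0, 69.7]
force: [-0.3, 1.5, -0.2]
grip_width: 0.0483
```

Request:
{"api": "send_rows", "payload": {"series": [{"travel": [0, 0, 0], "dr": [0, 0, 0], "claw": 2}, {"travel": [0, 0, 0], "dr": [0, 0, 0], "claw": 2}, {"travel": [0, 0, 0], "dr": [0, 0, 0], "claw": 2}, {"travel": [0, 0, 0], "dr": [0, 0, 0], "claw": 2}], "grip_force": 45}}

```text
time_s: 3.12
tool_pos: [0.5397, -0.1682, 0.1269]
tool_rot: [179.9, -0.0, 69.7]
force: [3.4, -0.4, -0.4]
grip_width: 0.0369
```

Request:
{"api": "send_rows", "payload": {"series": [{"travel": [0, 0, 0.4], "dr": [0, 0, 0], "claw": 2}, {"travel": [0, 0, 0.8], "dr": [0, 0, 0], "claw": 2}, {"travel": [0, 0, 1.1], "dr": [0, 0, 0], "claw": 2}, {"travel": [0, 0, 1.2], "dr": [0, 0, 0], "claw": 2}, {"travel": [0, 0, 1.2], "dr": [0, 0, 0], "claw": 2}, {"travel": [0, 0, 1.2], "dr": [0, 0, 0], "claw": 2}], "grip_force": 45}}

```text
time_s: 3.62
tool_pos: [0.5398, -0.1683, 0.1167]
tool_rot: [179.9, 0.0, 69.7]
force: [-1.1, -0.3, 12.7]
grip_width: 0.0366
```

Pressed fully (10.2 mm down, 12.7 N). Now the turn.

Request:
{"api": "send_rows", "payload": {"series": [{"travel": [0, 0, 0.1], "dr": [0, 0, -5], "claw": 2}, {"travel": [0, 0, 0.1], "dr": [0, 0, -11], "claw": 2}, {"travel": [0, 0, 0.1], "dr": [0, 0, -17], "claw": 2}, {"travel": [0, 0, 0.1], "dr": [0, 0, -23], "claw": 2}, {"travel": [0, 0, 0.1], "dr": [0, 0, -29], "claw": 2}, {"travel": [0, 0, 0.1], "dr": [0, 0, -35], "claw": 2}, {"travel": [0, 0, 0.1], "dr": [0, 0, -41], "claw": 2}, {"travel": [0, 0, 0.1], "dr": [0, 0, -47], "claw": 2}, {"travel": [0, 0, 0.1], "dr": [0, 0, -53], "claw": 2}, {"travel": [0, 0, 0.1], "dr": [0, 0, -57], "claw": 2}], "grip_force": 45}}

```text
time_s: 4.45
tool_pos: [0.5374, -0.1688, 0.1165]
tool_rot: [-179.7, 0.0, 126.9]
force: [-9.7, 1.2, 23.1]
grip_width: 0.037
```

Request:
{"api": "send_rows", "payload": {"series": [{"travel": [0, 0, 0], "dr": [0, 0, -6], "claw": 2}, {"travel": [0, 0, 0], "dr": [0, 0, -12], "claw": 2}, {"travel": [0, 0, 0], "dr": [0, 0, -18], "claw": 2}, {"travel": [0, 0, 0], "dr": [0, 0, -24], "claw": 2}, {"travel": [0, 0, 0], "dr": [0, 0, -29], "claw": 2}, {"travel": [0, 0, 0], "dr": [0, 0, -32], "claw": 2}, {"travel": [0, 0, 0], "dr": [0, 0, -32], "claw": 2}, {"travel": [0, 0, 0], "dr": [0, 0, -32], "claw": 2}], "grip_force": 45}}

```text
time_s: 5.12
tool_pos: [0.5367, -0.1699, 0.1165]
tool_rot: [-179.7, -0.2, 158.6]
force: [-11.5, -1.3, 25.3]
grip_width: 0.0367
```

```bash
python3 - <<'E'
from h import *
o=env.get_obs();print(o['time_s'],o['wrist_torque'],o['qpos'])
E
```

```text
5.1167 [-0.28955109  2.58591113  0.03513973] [ 50.95975295  16.99351749 -41.98753457 101.81758762  12.64508558
  66.1606393   73.60180586]
```

Request:
{"api": "send_rows", "payload": {"series": [{"travel": [0, 0, -0.8], "dr": [0, 0, 0], "claw": 2}, {"travel": [0, 0, -1], "dr": [0, 0, 0], "claw": 5}, {"travel": [0, 0, -1], "dr": [0, 0, 0], "claw": 8}, {"travel": [0, 0, -1], "dr": [0, 0, 0], "claw": 8}, {"travel": [0, 0, -1], "dr": [0, 0, 0], "claw": 8}, {"travel": [0, 0, -1], "dr": [0, 0, 0], "claw": 8}, {"travel": [0, 0, -3], "dr": [0, 0, 0], "claw": 8}, {"travel": [0, 0, -6], "dr": [0, 0, 0], "claw": 8}, {"travel": [0, 0, -9], "dr": [0, 0, 0], "claw": 8}, {"travel": [0, 0, -11], "dr": [0, 0, 0], "claw": 8}, {"travel": [0, 0, -11], "dr": [0, 0, 0], "claw": 8}]}}

```text
time_s: 6.03
tool_pos: [0.5415, -0.168, 0.228]
tool_rot: [180.0, 0.4, 158.7]
force: [1.3, 0.5, 0.7]
grip_width: 0.0793
```

```bash
python3 - <<'E'
from h import *
o=env.get_obs();print(o['time_s'],o['tool_pos'],o['tool_rot'],o['force'])
t,_=snap('top','t2');s,c=snap('scene','s2')
a=cv2.resize(t[150:290,260:460],None,fx=3,fy=3,interpolation=2);b=cv2.resize(s[120:220,270:440],None,fx=3.5,fy=3.5,interpolation=2)
w=max(a.shape[1],b.shape[1]);p=lambda x:cv2.copyMakeBorder(x,0,0,0,w-x.shape[1],0)
o=np.vstack([p(a),p(b)]);cv2.imwrite('pics/c2.png',cv2.resize(o,None,fx=.77,fy=.77))
E
```

```text
6.0333 [ 0.54145094 -0.16803837  0.22797108] [179.99629079   0.41412581 158.6999952 ] [1.32692453 0.47060664 0.73440061]
```

View pics/c2.png

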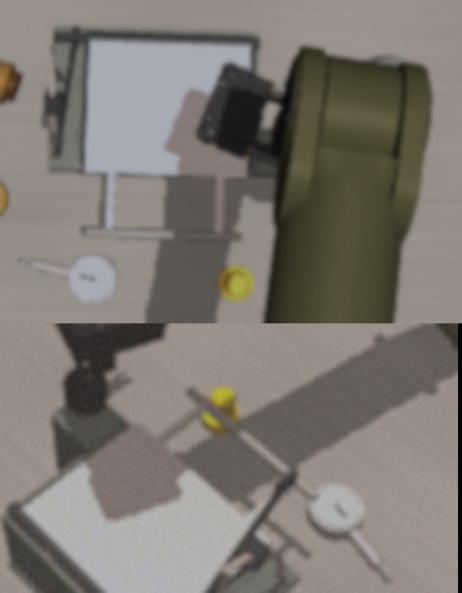

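The tongue now points towards the robot at crop (120,380), clear of the flap, and the flap is still shut. Next, over to the bar.

Request:
{"api": "send_rows", "payload": {"series": [{"travel": [1.3, 0.9, 0], "dr": [0, 0, 6], "claw": 8}, {"travel": [2.6, 1.7, 0], "dr": [0, 0, 13], "claw": 8}, {"travel": [4, 2.6, 0], "dr": [0, 0, 20], "claw": 8}, {"travel": [5.3, 3.5, 0], "dr": [0, 0, 27], "claw": 8}, {"travel": [6.6, 4.3, 0], "dr": [0, 0, 34], "claw": 8}, {"travel": [8, 5.2, 0], "dr": [0, 0, 41], "claw": 8}, {"travel": [9.3, 6, 0], "dr": [0, 0, 48], "claw": 8}, {"travel": [10.6, 7, 0], "dr": [0, 0, 55], "claw": 8}, {"travel": [12, 7.8, 0], "dr": [0, 0, 62], "claw": 8}, {"travel": [13.2, 8.6, 0], "dr": [0, 0, 68.7], "claw": 8}, {"travel": [13.2, 8.6, 0], "dr": [0, 0, 68.7], "claw": 8}, {"travel": [13.2, 8.6, 0], "dr": [0, 0, 68.7], "claw": 8}]}}

```text
time_s: 7.13
tool_pos: [0.4465, -0.04, 0.2224]
tool_rot: [-179.9, 0.0, 90.2]
force: [-0.0, 0.4, -0.0]
grip_width: 0.0796
```

```bash
python3 - <<'E'
from h import *
o=env.get_obs();print(o['time_s'],o['tool_pos'],o['tool_rot'],o['force'],o['qpos'])
w,c=snap('wrist','w3')
for P in [(.446,-.12,.102),(.446,-.04,.102),(.446,.04,.102)]: print(proj(c,P))
E
```

```text
7.1333 [ 0.44647281 -0.039991    0.22244953] [-1.79913001e+02  3.91898597e-02  9.01920100e+01] [-0.01002526  0.40568673 -0.01624663] [ 50.04748428  -6.54062188 -44.48999051 108.7023371   -4.6674632
  76.10071375   7.06661261]
(np.float64(324.6036570220888), np.float64(272.5190084721673))
(np.float64(324.90478960100444), np.float64(191.2345162373587))
(np.float64(325.25399174239743), np.float64(96.97464288641164))
```

View pics/w3.png

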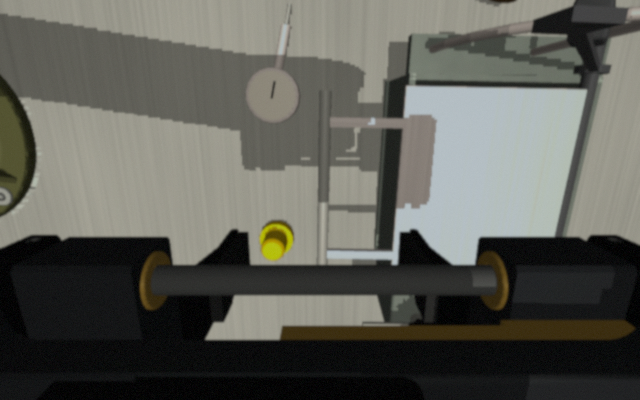

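The bar lies along column 324 (x≈0.446), with the arms at rows 122 and 252, so its middle is at y≈-0.038. The gripper is centred over it; descending.

Request:
{"api": "send_rows", "payload": {"series": [{"travel": [0, 0, 1], "dr": [0, 0, 0], "claw": 5}, {"travel": [0, 0, 2], "dr": [0, 0, 0], "claw": 5}, {"travel": [0, 0, 3], "dr": [0, 0, 0], "claw": 5}, {"travel": [0, 0, 4], "dr": [0, 0, 0], "claw": 5}, {"travel": [0, 0, 6], "dr": [0, 0, 0], "claw": 5}, {"travel": [0, 0, 8], "dr": [0, 0, 0], "claw": 5}, {"travel": [0, 0, 10], "dr": [0, 0, 0], "claw": 5}, {"travel": [0, 0, 12], "dr": [0, 0, 0], "claw": 5}, {"travel": [0, 0, 13.5], "dr": [0, 0, 0], "claw": 5}, {"travel": [0, 0, 13.9], "dr": [0, 0, 0], "claw": 5}, {"travel": [0, 0, 13.9], "dr": [0, 0, 0], "claw": 5}]}}

```text
time_s: 8.1
tool_pos: [0.4458, -0.0395, 0.0828]
tool_rot: [-179.8, -0.1, 90.0]
force: [-0.2, 1.1, 0.2]
grip_width: 0.0502
```

Request:
{"api": "send_rows", "payload": {"series": [{"travel": [0, 0, 0], "dr": [0, 0, 0], "claw": 3}, {"travel": [0, 0, 0], "dr": [0, 0, 0], "claw": 1}, {"travel": [0, 0, 0], "dr": [0, 0, 0], "claw": 0}, {"travel": [0, 0, 0], "dr": [0, 0, 0], "claw": 0}, {"travel": [0, 0, 0], "dr": [0, 0, 0], "claw": 0}, {"travel": [0, 0, 0], "dr": [0, 0, 0], "claw": 0}, {"travel": [0, 0, 0], "dr": [0, 0, 0], "claw": 0}, {"travel": [0, 0, 0], "dr": [0, 0, 0], "claw": 0}, {"travel": [0, 0, 0], "dr": [0, 0, 0], "claw": 0}, {"travel": [0, 0, 0], "dr": [0, 0, 0], "claw": 0}, {"travel": [0, 0, 0], "dr": [0, 0, 0], "claw": 0}], "grip_force": 30}}

```text
time_s: 9.02
tool_pos: [0.4459, -0.04, 0.0845]
tool_rot: [-179.8, 0.0, 90.0]
force: [-4.6, -0.4, 4.8]
grip_width: 0.0095
```

Request:
{"api": "send_rows", "payload": {"series": [{"travel": [0, 0.04, -1.29], "dr": [0, 0, 0], "claw": 0}, {"travel": [0, 0.18, -2.57], "dr": [0, 0, 0], "claw": 0}, {"travel": [0, 0.38, -3.85], "dr": [0, 0, 0], "claw": 0}, {"travel": [0, 0.66, -5.11], "dr": [0, 0, 0], "claw": 0}, {"travel": [0, 1.02, -6.34], "dr": [0, 0, 0], "claw": 0}, {"travel": [0, 1.45, -7.56], "dr": [0, 0, 0], "claw": 0}, {"travel": [0, 1.94, -8.75], "dr": [0, 0, 0], "claw": 0}, {"travel": [0, 2.52, -9.9], "dr": [0, 0, 0], "claw": 0}, {"travel": [0, 3.16, -11.02], "dr": [0, 0, 0], "claw": 0}, {"travel": [0, 3.87, -12.1], "dr": [0, 0, 0], "claw": 0}, {"travel": [0, 4.64, -13.14], "dr": [0, 0, 0], "claw": 0}, {"travel": [0, 5.47, -14.13], "dr": [0, 0, 0], "claw": 0}]}}

```text
time_s: 10.02
tool_pos: [0.4981, -0.0408, 0.2256]
tool_rot: [-179.4, 0.1, 89.9]
force: [-11.2, -1.4, 6.1]
grip_width: 0.0089
```

Request:
{"api": "send_rows", "payload": {"series": [{"travel": [0, 0, 0], "dr": [0, 0, 0], "claw": 0}, {"travel": [0, 0, 0], "dr": [0, 0, 0], "claw": 0}, {"travel": [0, 0, 0], "dr": [0, 0, 0], "claw": 0}]}}

```text
time_s: 10.27
tool_pos: [0.4981, -0.0408, 0.2257]
tool_rot: [-179.5, 0.1, 89.9]
force: [-12.5, -1.2, 8.0]
grip_width: 0.0092
```

```bash
python3 - <<'E'
from h import *
o=env.get_obs();print(o['time_s'],o['tool_pos'],o['tool_rot'],o['force'],o['grip_width'])
t,_=snap('top','t4');s,c=snap('scene','s4')
a=cv2.resize(t[150:260,260:400],None,fx=4,fy=4,interpolation=2);b=cv2.resize(s[120:260,260:420],None,fx=5,fy=5,interpolation=2)
cv2.imwrite('pics/c4.png',cv2.resize(b,None,fx=.85,fy=.85)); cv2.imwrite('pics/c4t.png',a)
P=o['tool_pos']+[0,0,.019]
for y in(-.085,.085): print('bar end px',proj(c,P+[0,y,0]))
E
```

```text
10.2667 [ 0.49813861 -0.04080208  0.22566004] [-1.79470857e+02  9.30481144e-02  8.99121108e+01] [-12.49234943  -1.16312694   8.03701558] 0.009174450467727259
bar end px (np.float64(325.7020431625766), np.float64(118.46807680153104))
bar end px (np.float64(381.0820602752801), np.float64(162.73257094487218))
```

View pics/c4.png

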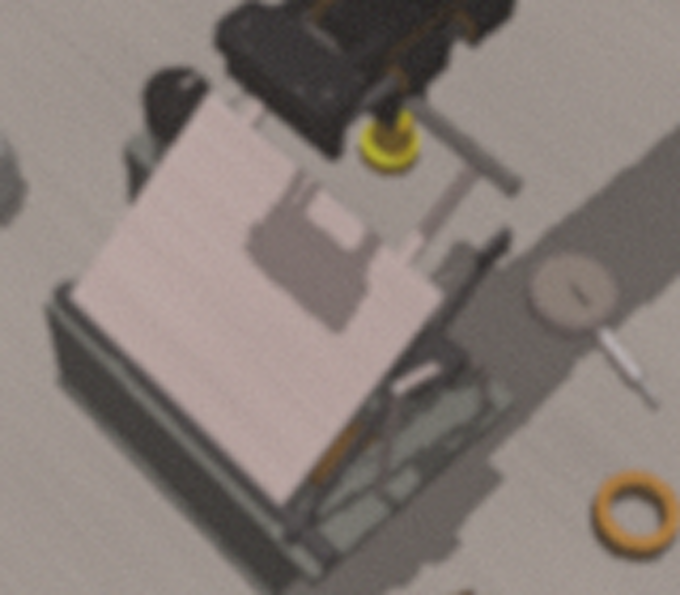

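The scene crop shows the flap held by the bar at about 0.73 rad. The pointer tip is at crop (503,240) and the left bar end at (515,187). I'll take a wrist look to triangulate the tip.

```bash
python3 - <<'E'
from h import *
w,c=snap('wrist','w5');cs=load('s4')[1];ct=load('t4')[1]
cv2.imwrite('pics/c5.png',w)
hx,vy=.6585,-.0405
for th in(.5,.6,.7,.75,.8,.85,.9):
    P=[hx-.205*np.cos(th),vy+.105,.1+.205*np.sin(th)]
    print(th,*[np.round(proj(k,P),1) for k in(cs,c,ct)])
H=[hx,vy+.105,.1];print('hinge',*[np.round(proj(k,H),1) for k in(cs,c,ct)])
E
```

```text
0.5 [390.5 175.1] [289.4  42.6] [285.9 237.5]
0.6 [388.7 173.6] [307.8  35.8] [285.3 232.9]
0.7 [386.2 172.7] [334.7  27.9] [284.8 227.4]
0.75 [384.7 172.6] [351.9  23.6] [284.5 224.3]
0.8 [383.  172.6] [372.   18.9] [284.3 221. ]
0.85 [381.1 172.8] [395.2  14. ] [284.1 217.6]
0.9 [379.  173.3] [422.    8.8] [283.9 213.9]
hinge [331.7 243.5] [524.7  63.7] [291.1 167.3]
```

View pics/c5.png

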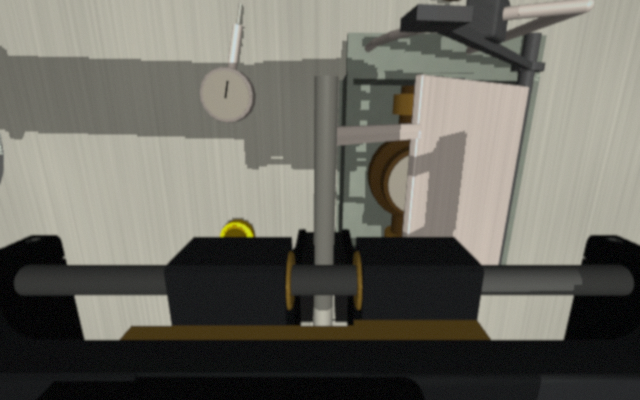

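View pics/c4t.png

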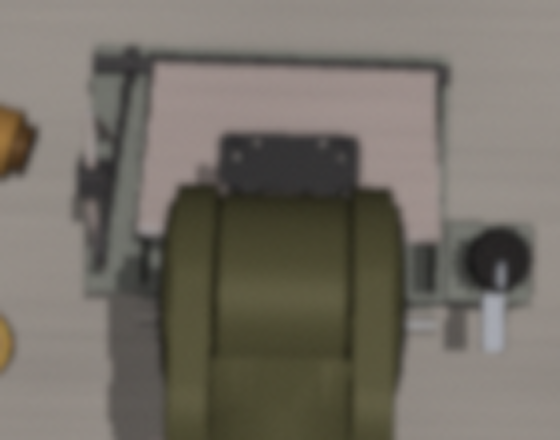

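The top crop confirms the tongue points at the robot, clear of the flap. In the wrist view the pointer runs from about (540,65) towards (405,15). One enlarged composite will give its line.

```bash
python3 - <<'E'
from h import *
w=load('w5')[0];s=load('s4')[0]
a=cv2.convertScaleAbs(cv2.resize(w[0:80,350:610],None,fx=3,fy=3,interpolation=2),alpha=1.6,beta=10)
b=cv2.convertScaleAbs(cv2.resize(s[155:255,315:415],None,fx=3.5,fy=3.5,interpolation=2),alpha=1.6)
b=cv2.copyMakeBorder(b,0,0,0,780-350,0)
cv2.imwrite('pics/c6.png',np.vstack([a,b]))
E
```

```text
(no output)
```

View pics/c6.png

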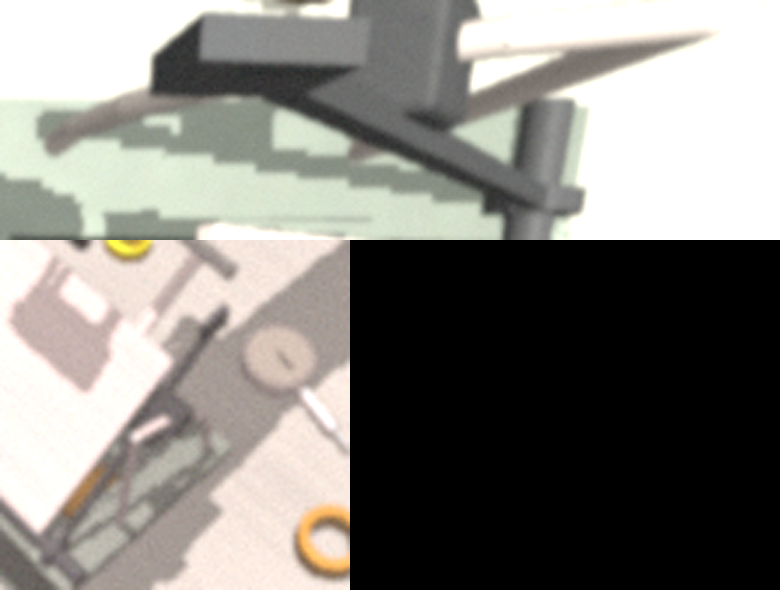

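In the composite, the pointer runs in the wrist picture from the hub at crop (545,195) to a diamond around (260,80). In the scene part it runs from (45,555) to (225,312). I'll work out its angle from both pictures.

```bash
python3 - <<'E'
from h import *
w,cw=load('w5');s,cs=load('s4')
print('wrist cam',np.round(cw['cam_to_world'],3).tolist())
bar=np.array([.4981,-.0408,.2447])
vy=-.0405
print('barend pred wrist',proj(cw,[.4981,vy+.085,.2447]),'obs 327,77')
def onplane(c,p,y): o,d=ray(c,p); return o+d*(y-o[1])/d[1]
W=lambda x,y:(350+x/3,y/3)
S=lambda x,y:(315+x/3.5,155+(y-240)/3.5)
for dv in(-.003,0,.003):
    y0=vy+.102+dv; print('y0',y0)
    for n,p in dict(A=(155,92),B=(205,62),C=(365,68),D=(265,95),L0=(300,95),L1=(535,205),U0=(400,115),U1=(555,185)).items(): print('  ',n,np.round(onplane(cw,W(*p),y0),4))
    for n,p in dict(hub=(45,555),tip=(222,315),mid=(130,440)).items(): print('   scene',n,np.round(onplane(cs,S(*p),y0+.003),4))
# tip and plate-edge compare in scene : parallel lines -> angle in plane y=const
for a,b,y in [((45,520),(170,358),vy+.09)]:
    p,q=onplane(cs,S(*a),y),onplane(cs,S(*b),y); print('plate edge',p,q,np.arctan2(q[2]-p[2],p[0]-q[0]))
y=vy+.105
p,q=onplane(cs,S(45,555),y),onplane(cs,S(222,315),y);print('pointer',np.arctan2(q[2]-p[2],p[0]-q[0]))
for wp in [(155,80),(180,70),(260,80)]:
    for sp in [(228,308),(215,325)]: print(wp,sp,np.round(tri((cw,W(*wp)),(cs,S(*sp))),4))
E
```

```text
wrist cam [[1.0, 0.0, -0.01, 0.498], [-0.002, -0.963, -0.27, 0.033], [-0.01, 0.27, -0.963, 0.387], [0.0, 0.0, 0.0, 1.0]]
barend pred wrist (np.float64(326.1744017325459), np.float64(75.05357772134136)) obs 327,77
y0 0.05849999999999999
   A [0.5254 0.0585 0.2565]
   B [0.5275 0.0585 0.271 ]
   C [0.5456 0.0585 0.268 ]
   D [0.5392 0.0585 0.2545]
   L0 [0.5435 0.0585 0.2544]
   L1 [0.6475 0.0585 0.1254]
   U0 [0.5615 0.0585 0.2414]
   U1 [0.6285 0.0585 0.165 ]
   scene hub [0.6681 0.0615 0.1016]
   scene tip [0.5246 0.0615 0.2385]
   scene mid [0.5962 0.0615 0.1698]
y0 0.06149999999999999
   A [0.5285 0.0615 0.2412]
   B [0.5309 0.0615 0.2575]
   C [0.5511 0.0615 0.2541]
   D [0.5439 0.0615 0.239 ]
   L0 [0.5487 0.0615 0.2389]
   L1 [0.6649 0.0615 0.0949]
   U0 [0.5689 0.0615 0.2244]
   U1 [0.6437 0.0615 0.1391]
   scene hub [0.6714 0.0645 0.1126]
   scene tip [0.53   0.0645 0.2475]
   scene mid [0.6005 0.0645 0.1798]
y0 0.06449999999999999
   A [0.5316 0.0645 0.226 ]
   B [0.5342 0.0645 0.244 ]
   C [0.5566 0.0645 0.2402]
   D [0.5487 0.0645 0.2235]
   L0 [0.554  0.0645 0.2234]
   L1 [0.6823 0.0645 0.0644]
   U0 [0.5762 0.0645 0.2074]
   U1 [0.6588 0.0645 0.1132]
   scene hub [0.6747 0.0675 0.1236]
   scene tip [0.5353 0.0675 0.2566]
   scene mid [0.6048 0.0675 0.1898]
plate edge [0.65712184 0.0495     0.12121511] [0.55218103 0.0495     0.20506844] 0.6741636163017973
pointer 0.7618861854707363
(155, 80) (228, 308) [0.5258 0.0628 0.2493]
(155, 80) (215, 325) [0.5303 0.0632 0.2351]
(180, 70) (228, 308) [0.5279 0.0635 0.2525]
(180, 70) (215, 325) [0.5327 0.0641 0.2386]
(260, 80) (228, 308) [0.534  0.0634 0.2603]
(260, 80) (215, 325) [0.5393 0.064  0.247 ]
```

Estimates of the pointer angle run from 0.80 to 0.88, centred near 0.85, and the flap is at about 0.71. I'll swing it to about 0.84 and compare the bar end with the tip directly.

Request:
{"api": "send_rows", "payload": {"series": [{"travel": [0, 0.2, -0.3], "dr": [0, 0, 0], "claw": 0}, {"travel": [0, 0.5, -0.6], "dr": [0, 0, 0], "claw": 0}, {"travel": [0, 0.8, -1], "dr": [0, 0, 0], "claw": 0}, {"travel": [0, 1.1, -1.3], "dr": [0, 0, 0], "claw": 0}, {"travel": [0, 1.4, -1.6], "dr": [0, 0, 0], "claw": 0}, {"travel": [0, 1.7, -1.9], "dr": [0, 0, 0], "claw": 0}, {"travel": [0, 1.8, -2], "dr": [0, 0, 0], "claw": 0}, {"travel": [0, 1.8, -2], "dr": [0, 0, 0], "claw": 0}, {"travel": [0, 1.8, -2], "dr": [0, 0, 0], "claw": 0}]}}

```text
time_s: 11.17
tool_pos: [0.5176, -0.0411, 0.246]
tool_rot: [-179.7, 0.1, 89.9]
force: [-9.5, -1.8, 6.6]
grip_width: 0.0088
```

```bash
python3 - <<'E'
from h import *
o=env.get_obs();print(o['time_s'],o['tool_pos'],o['tool_rot'],o['force'],o['grip_width'])
w,cw=snap('wrist','w7');s,cs=snap('scene','s7')
a=cv2.convertScaleAbs(cv2.resize(w[0:110,290:550],None,fx=3,fy=3,interpolation=2),alpha=1.6,beta=10)
b=cv2.convertScaleAbs(cv2.resize(s[150:255,310:410],None,fx=2.5,fy=2.5,interpolation=2),alpha=1.6)
b=cv2.copyMakeBorder(b,0,0,0,780-250,0)
cv2.imwrite('pics/c7.png',np.vstack([a,b]))
x=o['tool_pos'][0]-.4459;z=o['tool_pos'][2]-.083;print('flap by x',np.arccos(1-(x-.0016)/.215),'by z',np.arcsin(z/.215))
B=[o['tool_pos'][0],-.0405+.085,o['tool_pos'][2]+.019]
print('bar end pred',proj(cw,B),proj(cs,B))
for th in(.75,.8,.85,.9,.95):
    P=[.661-.205*np.cos(th),-.0405+.105,.1+.205*np.sin(th)]
    print(th,np.round(proj(cw,P),1),np.round(proj(cs,P),1))
E
```

```text
11.1667 [ 0.51755966 -0.04107817  0.24603193] [-1.79675942e+02  1.15692478e-01  8.99038171e+01] [-9.53055416 -1.78126818  6.63373295] 0.008769155119097084
flap by x 0.8309950986378319 by z 0.8606830624576898
bar end pred (np.float64(326.10606392936984), np.float64(74.34932047194258)) (np.float64(376.4527813400547), np.float64(162.4439539173781))
0.75 [311.9  33.5] [383.9 173.3]
0.8 [327.4  30. ] [382.2 173.3]
0.85 [345.3  26.4] [380.3 173.5]
0.9 [365.7  22.5] [378.2 174. ]
0.95 [388.8  18.6] [375.9 174.6]
```

View pics/c7.png

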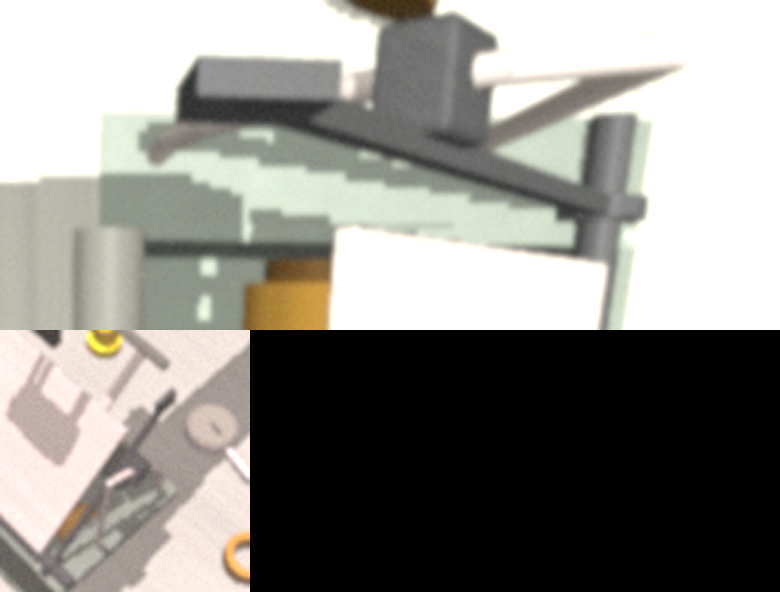

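Bar end at (326.7,76) in the wrist picture agrees with the prediction of (326,74). The diamond's tip edge is at about (356,26), and the plate's near-left corner at (401.7,76). As a control I'll fit both flap and pointer the same way.

```bash
python3 - <<'E'
from h import *
cw=load('w7')[1];cs=load('s7')[1];vy=-.0405
def pt(th,r,h,y): c,s=np.cos(th),np.sin(th); return [.661-r*c+h*s,vy+y,.1+r*s+h*c]
from scipy.optimize import least_squares
for h in(.002,.0045,.007):
    print('plate h',h,[ (th,np.round(proj(cw,pt(th,.15,h,.09)),1).tolist()) for th in(.78,.82,.86)])
print('plate far',[np.round(proj(cw,pt(.83,0,.0045,.09)),1)],'obs ~',(290+608/3,262/3))
print('hub',np.round(proj(cw,pt(.8,0,0,.105)),1),'obs',(290+607/3,205/3))
for th in(.75,.8,.85,.9,.95):
    rows=[]
    for y in(.102,.108):
      for h in(-.003,.003):
        q=np.array([proj(cw,pt(th,r,h,y)) for r in np.linspace(.02,.19,40)])
        rows.append(np.interp([290+410/3,290+450/3,290+520/3],q[::-1,0] if q[0,0]>q[-1,0] else q[:,0],q[::-1,1] if q[0,0]>q[-1,0] else q[:,1])*3)
    print(th,np.round(rows,0).tolist())
s=.008
for th in(.8,.84,.88,.92):
  for tipr in(.205,.217): 
    print(th,tipr,'tip,top,hinge-side,bottom (crop)',[ (np.round((np.array(proj(cw,pt(th,r,h,.102)))-[290,0])*3)).tolist() for r,h in((tipr,0),(tipr-.011,.011),(tipr-.022,0),(tipr-.011,-.011))])
E
```

```text
plate h 0.002 [(0.78, [392.7, 73.9]), (0.82, [401.9, 73.2]), (0.86, [411.7, 72.5])]
plate h 0.0045 [(0.78, [396.4, 73.6]), (0.82, [405.9, 72.9]), (0.86, [416.0, 72.2])]
plate h 0.007 [(0.78, [400.2, 73.3]), (0.82, [409.9, 72.6]), (0.86, [420.3, 71.9])]
plate far [array([493.6,  84.2])] obs ~ (492.66666666666663, 87.33333333333333)
hub [490.5  66.3] obs (492.33333333333337, 68.33333333333333)
0.75 [[182.0, 188.0, 199.0], [175.0, 182.0, 194.0], [153.0, 161.0, 174.0], [145.0, 153.0, 167.0]]
0.8 [[176.0, 184.0, 197.0], [168.0, 176.0, 190.0], [145.0, 155.0, 172.0], [135.0, 146.0, 163.0]]
0.85 [[168.0, 177.0, 194.0], [158.0, 168.0, 186.0], [135.0, 147.0, 168.0], [123.0, 135.0, 157.0]]
0.9 [[156.0, 168.0, 190.0], [143.0, 156.0, 179.0], [121.0, 136.0, 162.0], [105.0, 121.0, 149.0]]
0.95 [[139.0, 155.0, 183.0], [120.0, 137.0, 169.0], [99.0, 119.0, 153.0], [75.0, 97.0, 135.0]]
0.8 0.205 tip,top,hinge-side,bottom (crop) [[112.0, 112.0], [217.0, 112.0], [205.0, 131.0], [110.0, 131.0]]
0.8 0.217 tip,top,hinge-side,bottom (crop) [[53.0, 100.0], [164.0, 100.0], [157.0, 121.0], [57.0, 121.0]]
0.84 0.205 tip,top,hinge-side,bottom (crop) [[154.0, 104.0], [262.0, 105.0], [242.0, 125.0], [144.0, 125.0]]
0.84 0.217 tip,top,hinge-side,bottom (crop) [[98.0, 91.0], [213.0, 92.0], [196.0, 114.0], [93.0, 114.0]]
0.88 0.205 tip,top,hinge-side,bottom (crop) [[201.0, 96.0], [311.0, 98.0], [282.0, 119.0], [182.0, 118.0]]
0.88 0.217 tip,top,hinge-side,bottom (crop) [[148.0, 81.0], [267.0, 83.0], [240.0, 107.0], [134.0, 106.0]]
0.92 0.205 tip,top,hinge-side,bottom (crop) [[253.0, 88.0], [365.0, 91.0], [325.0, 113.0], [224.0, 111.0]]
0.92 0.217 tip,top,hinge-side,bottom (crop) [[205.0, 71.0], [326.0, 74.0], [288.0, 100.0], [179.0, 98.0]]
```

Flap fits about 0.83 and pointer about 0.88: the diamond corners match that and r = 205 mm, and the scene tip gives 0.89. I'll raise the flap by 0.045 rad.

Request:
{"api": "send_rows", "payload": {"series": [{"travel": [0, 0.2, -0.2], "dr": [0, 0, 0], "claw": 0}, {"travel": [0, 0.4, -0.4], "dr": [0, 0, 0], "claw": 0}, {"travel": [0, 0.6, -0.5], "dr": [0, 0, 0], "claw": 0}, {"travel": [0, 0.7, -0.6], "dr": [0, 0, 0], "claw": 0}, {"travel": [0, 0.7, -0.6], "dr": [0, 0, 0], "claw": 0}, {"travel": [0, 0.7, -0.6], "dr": [0, 0, 0], "claw": 0}, {"travel": [0, 0.7, -0.6], "dr": [0, 0, 0], "claw": 0}, {"travel": [0, 0.7, -0.6], "dr": [0, 0, 0], "claw": 0}, {"travel": [0, 0.7, -0.6], "dr": [0, 0, 0], "claw": 0}, {"travel": [0, 0.7, -0.6], "dr": [0, 0, 0], "claw": 0}]}}

```text
time_s: 12.1
tool_pos: [0.5245, -0.0412, 0.2521]
tool_rot: [-179.7, 0.1, 89.9]
force: [-9.0, -2.3, 7.8]
grip_width: 0.0088
```

```bash
python3 - <<'E'
from h import *
o=env.get_obs();print(o['time_s'],o['tool_pos'],o['tool_rot'],o['force'],o['grip_width'])
w,cw=snap('wrist','w8')
x=o['tool_pos'][0]-.4459;z=o['tool_pos'][2]-.083;print('flap by x',np.arccos(1-(x-.0016)/.215),'by z',np.arcsin(z/.215))
vy=-.0405
def pt(th,r,h,y): c,s=np.cos(th),np.sin(th); return [.661-r*c+h*s,vy+y,.1+r*s+h*c]
im=cv2.resize(w[0:110,290:550],None,fx=3,fy=3,interpolation=2);im=cv2.convertScaleAbs(im,alpha=1.6,beta=10)
for th,col in((.84,(255,0,0)),(.88,(0,200,0)),(.92,(0,0,255))):
    q=[(np.array(proj(cw,pt(th,r,h,.102)))-[290,0])*3 for r,h in((.205,0),(.194,.011),(.183,0),(.194,-.011))]
    cv2.polylines(im,[np.int32(q)],True,col,1)
    q=[(np.array(proj(cw,pt(th,r,h,.09)))-[290,0])*3 for r,h in((.15,0),(.15,.005),(0.01,.005))]
    cv2.polylines(im,[np.int32(q)],False,col,1)
cv2.imwrite('pics/c8.png',im)
E
```

```text
12.1 [ 0.52451889 -0.04118626  0.25209604] [-1.79681556e+02  1.32182927e-01  8.98942571e+01] [-9.00104521 -2.32062917  7.77541092] 0.008766545165765792
flap by x 0.8739889121029409 by z 0.9051101477296144
```

View pics/c8.png

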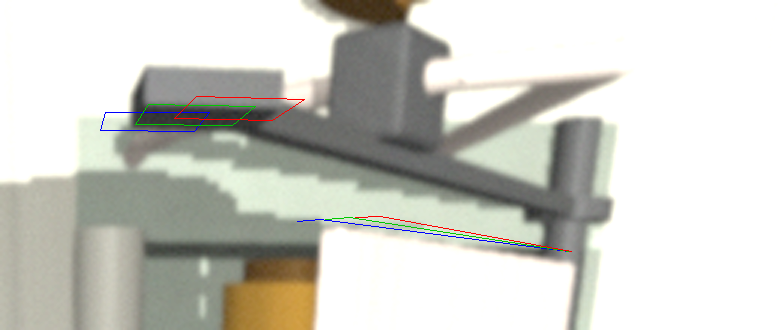

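In the overlay the diamond lies on the 0.88 outline and the plate corner fits about 0.87. The gripper pose gives 0.87–0.90, so the two are in line. Handing in.

```bash
python3 - <<'E'
from h import *
o=env.get_obs();print(o['time_s'],o['force'],np.abs(o['joint_velocities']).max(),o['grip_width'])
print(env.sign_off())
E
```

```text
12.15 [-7.91536514 -1.76683024  7.28596073] 0.12680288286949568 0.008773125597783224
the job is handed in; nothing more can be done
None
```

I freed the flap and swung it up in line with the pointer. I handed the job in at 12.15 s with the gripper still holding the bar; no verdict was reported.

- **Fastener:** I pressed the knob 10 mm down and turned it about 89° anticlockwise. A later picture showed the tongue pointing at the robot, clear of the flap.
- **Flap against pointer:** the last checks put the flap at about 0.87 rad from its plate corner, and 0.87–0.90 from the gripper pose. The pointer's diamond tip fitted 0.88 in the wrist pictures and 0.89 in the last scene picture. All are within the 0.07 rad allowed.
- **Hold:** the grip was on the bar (8.8 mm opening) and the arm was nearly still. A sideways force of 8–12 N remained on the bar because my hinge position was a few millimetres off.
- **Disagreement:** coarser scene-picture readings of the pointer early on gave 0.76–0.85. I put less weight on them, because the same method also read the flap low.
- **Other objects:** I didn't measure whether the pointer or the loose things moved. Nothing looked moved in the pictures I viewed.
- **Pictures:** I viewed 12, two past the budget of 10.

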